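# Tip the battery onto the honeycomb panel

## Robot

A 6-joint arm with a two-finger parallel gripper is mounted at the origin on the work surface. World frame = base frame: x ahead of the robot, y to its left, z up, the work surface at z = 0. Lengths are in m, angles in rad, forces in N, time in s.
With the tool pointing down it reaches from about 0.425 to 0.95 m from the base axis. Payload 3.5 kg.
Tool frame: the origin (TCP) lies midway between the tips of the shut fingers; the grasp point (between the pads) lies 19 mm behind it; x points along the fingers, z is the direction in which the jaws open and shut, and the axes are right-handed (so a half turn about x gives the same grasp; the last joint's range is limited). The gripper opens to 85 mm and grips with 20 to 120 N. Pads are 22 mm wide; open, the fingers measure 114 mm over their backs; the gripper's body (76 mm by 85 mm) begins 54 mm behind the grasp point. The pads swing forward as they close: fully open they stand 13 mm farther back than shut.
Start: joints at [1.061, 0.286, 1.577, -0, 1.279, -0.15], TCP at [0.238, 0.632, 0.231] pointing down, gripper open.
Joint ranges: [-2.77, 2.77], [-0.9, 2.22], [0.21, 2.48], [-1.53, 4.67], [0.24, 2.81], [-2.84, 2.84]. Speed limits (rad/s): [2.79, 2.79, 3.14, 3.14, 3.14, 3.14].

## Interface

Orientations are given as a unit quaternion [x, y, z, w].
In Python, from plant import readout, eyes, ctrl gives the robot as it stands.
- The arm moves only by the tool move_arm, never from a script. Its argument "commands" is a list of rows, each a list of 7 numbers: the turn, a rotation vector about the world's x, y, z in rad, then the shift along the world's x, y, z in mm, then the closure in counts, from 0 (fully open) to 255 (shut). A call has 1 to 12 rows; each row is the pose to reach, as a shift and turn from the pose measured when the call began; what a row does not reach only later rows make up. A row lasts 1/10 s, in which the tool goes at most 50 mm and 8.59 degrees, less where a joint would pass 70% of its speed; a pose out of reach is approached as far as the arm can. A call with a gripper value outside its range is refused whole. The fingers move at their own pace and stop on an object; "newtons" is the grip in N (left out, the last holds). Time passes only in rows, so rows that repeat a pose let the fingers close. It gives the time, the measured TCP pose, the force and the opening at its end, in the units of the state.
- readout.get_state(): the state, without advancing time (a new reading comes with each control period).
- eyes.read_camera(name): name is "scene" or "side" or "wrist"; returns a dict with "color" (480x640x3 uint8, red, green, blue), "depth" (480x640 float32, m along the optical axis (not along the pixel's ray), 0 where there is no reading), "K" (3x3 intrinsics, pixels), "eye" and "attitude" of the camera in the world. Camera axes: x right, y down, z forward; pixel columns grow to the right and rows downward; lengths in m; the calibration is good to about 2 mm. The wrist camera is an equidistant fisheye: a pixel r from the principal point sees the ray r / f radians off the axis. A picture is of the moment at which its call begins.
- ctrl.sign_off(): hands the job in, once; it reports no verdict.
The state is a dict: "time": time; "qpos": joint angles; "dq": joint speeds; "joint_efforts": joint torques, N m; "eef_pos": TCP position; "tcp_rot": TCP orientation; "contact_force": force on the tool from outside, world axes, zero at the start; "wrist_torque": the same for the moment, N m; "opening": opening from 0.0 (shut) to 1.0 (fully open).
Only numpy, scipy, OpenCV 4.12 (cv2) and the standard library are available. Lean on these libraries where they do the work, as an engineer would, in place of code of your own. Each camera call takes 0.05 s, during which the arm holds its last target.

## Task

Push the orange battery, standing upright, across the bench until its foot meets the front edge of the honeycomb panel. Then push high on its near face so that it tips over that edge and comes to lie flat and square on the panel, its foot end still at the edge. Do not pick it up, and leave the grey controller and the blue converter where they stand.

Things in the scene. Friction and masses are not known exactly. Their poses are not given: they have to be found in the camera images.
- battery: Orange battery, black end caps, 60 (its x) x 80 (y) x 130 mm tall (z), 0.55 to 1.1 kg; loose. Stands on the bench 15 to 30 mm short of the panel's front edge, within 3 degrees of square to it. Origin: centre of its underside; z up, out of the end with two 4 mm studs; x towards the panel: near face (to push) at x = -30 mm, the face to end up down on the panel at +30 mm.
- panel: Bare aluminium honeycomb panel fixed on the bench, 600 (its y) x 250 (x) x 12 mm thick. Origin: middle of its front edge (nearer the robot), at bench height; x from that edge across the panel, away from the robot; y along the edge; z up. The front edge is the stop. Clear and flat to x = 160 mm; fixed screw bins and a black bracket, up to 75 mm high, behind that.
- controller: Bystander: grey finned motor controller, 60 x 80 x 120 mm tall, green patch on top, loose, 0.8 kg. In one row with the battery and converter in front of the panel, in any order, centres about 160 mm apart. Origin: centre of its underside, z up, x towards the panel.
- converter: Bystander: blue power converter, 60 x 80 x 125 mm tall, dark slots on its faces, loose, 0.8 kg, standing in the same row. Origin: centre of its underside, z up, x towards the panel.
There are look-alikes about, which are no part of the job. What is shaped like the battery but white is not meant.

How it is judged:
On the way:
1. The battery stands upright with its foot against the panel's front edge (within 8 mm) (x of battery in the frame of panel above -0.038 m and angle between battery's own z axis and vertical below 0.12 rad and height (world z) of battery below 0.01 m), for 0.1 s.
At the end, for the whole second after the job is handed in: Battery at rest, the face that was towards the panel down flat on it (within 12 degrees), square to the front edge within 15 degrees, foot end at most 40 mm outside or 20 mm inside that edge; controller and converter within 20 mm of where they were (angle between battery's own x axis and vertical above 2.93 rad and angle between the z axis of battery and the x axis of panel, either way round below 0.26 rad and x of battery in the frame of panel between -0.04 and 0.02 m and linear speed of battery below 0.02 m/s and distance of each of controller, converter from where it was at the start of the episode below 0.02 m); the robot touches nothing.
It fails at once if The battery is picked up (its underside's centre rises more than 90 mm above the bench) (height (world z) of battery above 0.09 m).
It fails at once if The controller or the converter is pushed more than 20 mm or tipped (distance of any of controller, converter from where it was at the start of the episode above 0.02 m or angle between any of controller, converter's own z axis and vertical above 0.2 rad).
It also fails if it takes over 48 s, if anything falls off the work surface, if the arm or the gripper's body presses on something with over 40 N, if the wrist force passes 120 N, or if a joint passes its speed limit or range.

## Working session

There is one attempt and no reset: what is moved stays moved. The work goes in short steps, Python scripts to look and compute and a tool call to move; the robot and the scene stay as the last step left them, time stands still between calls to the robot, and variables do not carry over. Pictures are saved under pics/ and viewed, and the job is handed in when it is done.

Besides the shell and the picture viewer there is one more tool, called as a command line: name --pt "numbers of a row" for each row, then --argument value for the rest. move_arm: Moves the arm, as the interface text tells. Its arguments: {"type":"object","properties":{"commands":{"type":"array"},"newtons":{"type":"number"}},"required":["commands"]}

```bash
ls; mkdir -p pics; cat > h.py <<'E'
from plant import readout, eyes, ctrl
import numpy as np, cv2
from scipy.spatial.transform import Rotation as R
def snap(n,f):
    d=eyes.read_camera(n); cv2.imwrite(f'pics/{f}.png',d['color'][:,:,::-1]); np.savez(f'pics/{f}.npz',**d); return d
E
python3 - <<'E'
from h import *
s=readout.get_state(); print(s)
for n in ['scene','side']:
    d=snap(n,n+'0'); print(n,d['K'],d['eye'],d['attitude'])
E
```

```text
pics
{'time': 0.0, 'qpos': array([ 1.06104542e+00,  2.87175531e-01,  1.57819394e+00, -1.81284323e-05,
        1.27856599e+00, -1.50011321e-01]), 'dq': array([ 0.00056858,  0.00140677,  0.00169669,  0.00030918, -0.00040774,
        0.00130575]), 'joint_efforts': array([-4.45553105e-04, -4.06003439e+01, -2.92617470e+01, -2.36798314e-04,
        6.00311992e-03,  7.81475194e-06]), 'eef_pos': array([0.23728012, 0.63121883, 0.22993141]), 'tcp_rot': array([-0.40285392,  0.58212393,  0.40211411,  0.58064163]), 'contact_force': array([ 0.30720913,  0.05132817, -0.13799712]), 'wrist_torque': array([ 0.01610025, -0.01641617,  0.01945334]), 'opening': 1.0029286710122447}
scene [[557.62338895   0.         321.5775805 ]
 [  0.         557.62338895 236.398896  ]
 [  0.           0.           1.        ]] [ 0.88687278 -0.17278496  0.6978795 ] [ 0.80982916  0.51637175 -0.14365046 -0.23854035]
side [[501.23097965   0.         318.64724604]
 [  0.         501.23097965 234.43248634]
 [  0.           0.           1.        ]] [ 0.10746132 -0.32235149  0.42642375] [ 0.81337955 -0.362556    0.19207248 -0.41240151]
```

View pics/scene0.png

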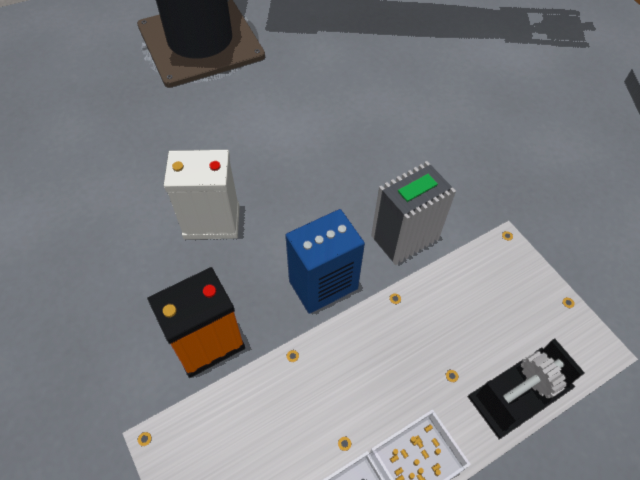

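View pics/side0.png

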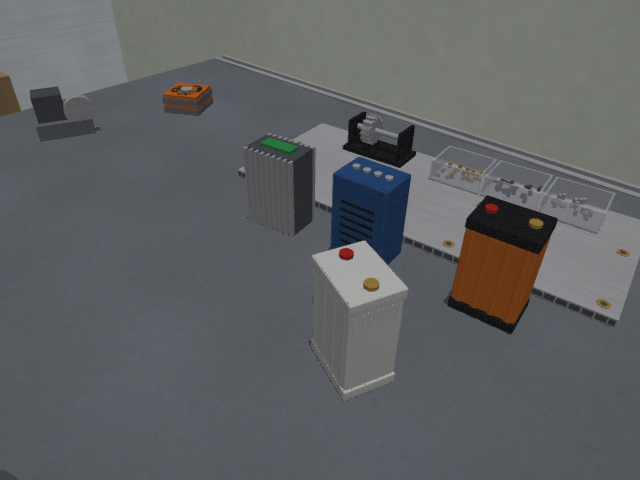

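The scene picture shows two battery shapes: orange with a black cap at scene (195,322), and white at (203,195). The orange one is meant, since white is excluded, and it stands in the row with the blue converter (325,260) and the grey controller (413,213). I'll confirm it in a crop and measure.

```bash
cat >> h.py <<'E'
def cloud(d):
    K=d['K'];v,u=np.mgrid[:480,:640];z=d['depth']
    p=np.stack([(u-K[0,2])/K[0,0]*z,(v-K[1,2])/K[1,1]*z,z],-1)
    return R.from_quat(d['attitude']).apply(p.reshape(-1,3)).reshape(480,640,3)+d['eye']
def ray(d,u,v,zp):
    K=d['K'];r=R.from_quat(d['attitude']).apply([(u-K[0,2])/K[0,0],(v-K[1,2])/K[1,1],1]);e=np.asarray(d['eye']);return e+r*(zp-e[2])/r[2]
E
python3 - <<'E'
from h import *
for n in ['scene','side']:
    d=np.load(f'pics/{n}0.npz'); P=cloud(d); z=P[...,2]
    print(n)
    valid=d['depth']>0
    m=valid&(z>.115)&(z<.14)&(P[...,0]>.1)&(P[...,0]<1.3)
    k,l,st,c=cv2.connectedComponentsWithStats(m.astype(np.uint8))
    for i in range(1,k):
        if st[i,4]<400: continue
        q=P[l==i]; rc=cv2.minAreaRect((q[:,:2]*1000).astype(np.float32)); print('px',c[i].round(),'z',np.median(q[:,2]).round(4),rc, d['color'][l==i].mean(0).round())
    # panel
    m=valid&(abs(z-.012)<.004); print(m.sum())
d=np.load('pics/scene0.npz')
for u,v in [(124,433),(510,222),(636,358)]: print(ray(d,u,v,.012))
c=cv2.resize(d['color'][255:395,130:260],None,fx=4,fy=4,interpolation=cv2.INTER_CUBIC)
cv2.imwrite('pics/crop0.png',c[:,:,::-1])
c=cv2.resize(d['color'][400:470,100:200],None,fx=6,fy=6,interpolation=cv2.INTER_CUBIC);e=cv2.resize(d['color'][195:265,470:570],None,fx=6,fy=6,interpolation=cv2.INTER_CUBIC)
cv2.imwrite('pics/crop1.png',np.hstack([c,e])[:,:,::-1][:, :, :][::1] if 0 else cv2.resize(np.vstack([c,e]),None,fx=.66,fy=.66)[:,:,::-1])
E
```

```text
scene
px [197. 171.] z 0.1301 ((400.1141052246094, -115.97346496582031), (81.02782440185547, 62.22768020629883), 65.93858337402344) [206. 199. 192.]
px [417. 190.] z 0.1208 ((544.6715087890625, 133.84043884277344), (61.62449645996094, 82.0278549194336), 8.214795112609863) [ 80. 110.  94.]
px [324. 241.] z 0.1254 ((566.0451049804688, -9.538467407226562), (61.15922927856445, 80.30818176269531), 4.464107513427734) [ 45.  85. 138.]
px [190. 305.] z 0.1303 ((581.7495727539062, -183.55921936035156), (61.39551544189453, 79.9148178100586), 5.341277599334717) [42. 34. 32.]
68234
side
px [486.  34.] z 0.1272 ((1272.7188720703125, 334.53765869140625), (952.0103149414062, 17.178760528564453), 89.97210693359375) [116. 120. 113.]
px [279. 149.] z 0.1192 ((543.7658081054688, 132.50228881835938), (62.58055877685547, 82.08460235595703), 8.45537281036377) [63. 82. 72.]
px [372. 177.] z 0.1239 ((564.9547119140625, -10.482166290283203), (62.982120513916016, 80.71036529541016), 4.024910926818848) [39. 62. 96.]
px [511. 224.] z 0.129 ((579.637451171875, -184.6037139892578), (61.406410217285156, 80.44534301757812), 5.672553539276123) [32. 27. 26.]
px [358. 278.] z 0.1292 ((399.56787109375, -116.62003326416016), (82.14076232910156, 61.23893737792969), 66.68000793457031) [148. 144. 141.]
19077
[ 0.64968869 -0.30955533  0.012     ]
[0.59220269 0.28602612 0.012     ]
[0.83532551 0.30991679 0.012     ]
```

View pics/crop0.png

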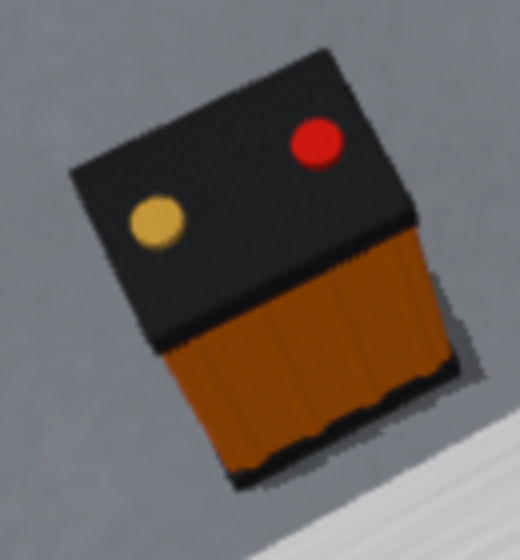

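View pics/crop1.png

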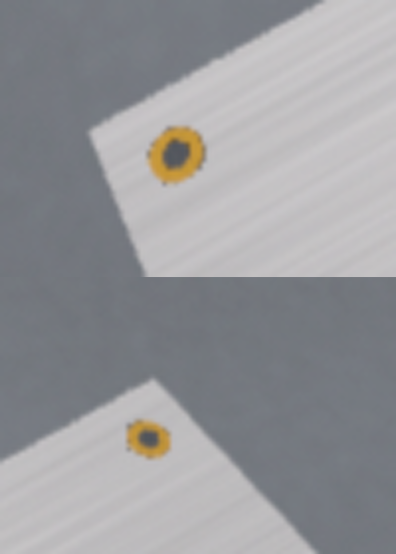

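The crop confirms it: an orange body, black cap and two studs, with its foot near the edge of the panel. Next I'll compute the panel frame and the tool orientations.

```bash
cat >> h.py <<'E'
d0=np.load('pics/scene0.npz')
A=ray(d0,122.5,432.8,.012);B=ray(d0,508.6,220.3,.012)
O=(A+B)/2; O[2]=0; py=(B-A)/np.linalg.norm(B-A); px=np.array([py[1],-py[0],0])
def topanel(p): q=np.asarray(p)-O; return np.array([q@px,q@py,q[2]])
def toworld(p): return O+p[0]*px+p[1]*py+np.array([0,0,p[2]])
def tool(tilt,s):
    x=np.sin(tilt)*px-np.cos(tilt)*np.array([0,0,1]); z=s*py; y=np.cross(z,x); return R.from_matrix(np.c_[x,y,z])
E
python3 - <<'E'
from h import *
print('len',np.linalg.norm(B-A),'O',O,'yaw',np.degrees(np.arctan2(px[1],px[0])))
d=np.load('pics/side0.npz')
for c in [(581.75,-183.56),(579.6,-184.6),(566,-9.5),(544.7,133.8)]: print(topanel([c[0]/1e3,c[1]/1e3,0]))
s=readout.get_state(); R0=R.from_quat(s['tcp_rot']); print(R0.as_matrix().round(3))
for t in (38,):
  for sg in (1,-1):
    print(sg,(tool(np.radians(t),sg)*R0.inv()).as_rotvec().round(3))
yb=topanel([.5807,-.1841,0])[1]
for x,z in [(-.13,.2),(-.13,.03),(-.05,.03)]: w=toworld([x,yb-.004,z]); print(w.round(4),((w-s['eef_pos'])*1000).round())
E
```

```text
len 0.6000187242307592 O [ 0.61875672 -0.01259048  0.        ] yaw 5.731027753672411
[-0.05389452 -0.16641951  0.        ]
[-0.05613762 -0.16723962  0.        ]
[-0.05218441  0.00834325  0.        ]
[-0.05906821  0.15305397  0.        ]
[[-0.001 -0.936  0.352]
 [-0.002  0.352  0.936]
 [-1.     0.    -0.002]]
1 [-0.085 -0.664  0.443]
-1 [ 0.894 -0.12  -2.553]
[ 0.5065 -0.1956  0.2   ] [ 269. -827.  -30.]
[ 0.5065 -0.1956  0.03  ] [ 269. -827. -200.]
[ 0.5861 -0.1876  0.03  ] [ 349. -819. -200.]
```

move_arm --pt "0 0 0.04 20 -40 10 120" --pt "0 0 0.08 45 -80 20 120" --pt "0 0 0.12 70 -120 20 120" --pt "0 0 0.16 95 -160 20 120" --pt "0 0 0.2 120 -200 20 120" --pt "0 0 0.24 145 -240 20 120" --pt "0 0 0.28 170 -280 20 120" --pt "0 0 0.32 195 -320 20 120" --pt "0 0 0.36 220 -360 20 120" --pt "0 0 0.4 245 -400 20 120" --pt "0 0 0.44 250 -440 20 120" --pt "0 0 0.44 255 -480 20 120"

```text
time: 1.3
eef_pos: [0.4924, 0.1494, 0.2495]
tcp_rot: [0.52, -0.48, -0.519, -0.479]
contact_force: [-0.0, -0.4, -0.7]
opening: 0.528
```

```bash
python3 - <<'E'
from h import *
s=readout.get_state();print(s['qpos'].round(2)); print((tool(np.radians(38),1)*R.from_quat(s['tcp_rot']).inv()).as_rotvec().round(3), ((toworld([-.13,-.171,.2])-s['eef_pos'])*1000).round())
E
```

```text
[ 0.1  -0.09  1.95 -0.    1.28 -1.55]
[ 0.062 -0.662  0.02 ] [  14. -345.  -49.]
```

move_arm --pt "0 0 0 5 -40 0 120" --pt "0.01 -0.1 0 10 -80 0 120" --pt "0.02 -0.2 0.01 14 -120 0 120" --pt "0.03 -0.3 0.01 14 -160 0 120" --pt "0.04 -0.4 0.01 14 -200 0 120" --pt "0.05 -0.5 0.02 14 -240 0 120" --pt "0.055 -0.6 0.02 14 -280 0 120" --pt "0.062 -0.662 0.02 14 -320 -10 120" --pt "0.062 -0.662 0.02 14 -345 -30 120" --pt "0.062 -0.662 0.02 14 -345 -49 120" --pt "0.062 -0.662 0.02 14 -345 -49 120"

```text
time: 2.4
eef_pos: [0.5085, -0.1891, 0.2032]
tcp_rot: [0.645, -0.286, -0.344, -0.62]
contact_force: [-0.7, 0.6, -0.6]
opening: 0.529
```

```bash
python3 - <<'E'
from h import *
s=readout.get_state();print(s['qpos'].round(2),s['eef_pos'],topanel(s['eef_pos'])); print((tool(np.radians(38),1)*R.from_quat(s['tcp_rot']).inv()).as_rotvec().round(3), ((toworld([-.11,-.171,.03])-s['eef_pos'])*1000).round())
snap('side','side1');
E
```

```text
[-0.76 -0.24  2.26  0.7   0.79 -2.84] [ 0.50847443 -0.18905858  0.20323218] [-0.12735291 -0.16457341  0.20323218]
[-0.003 -0.017  0.011] [  18.   -5. -173.]
```

View pics/side1.png

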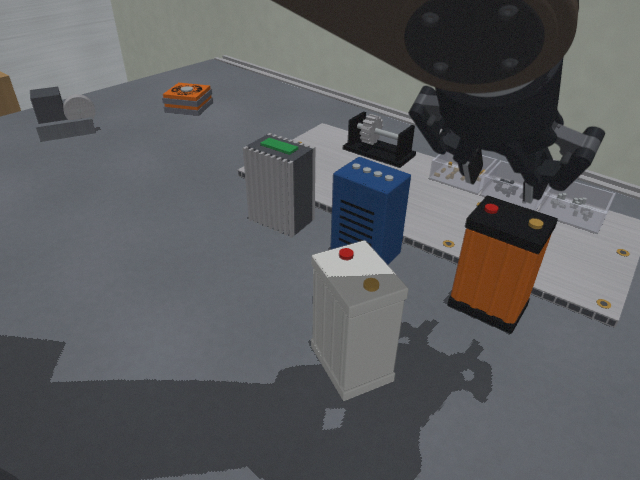

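Joint 6 is right at its limit. I'll give the gripper a half turn about its axis, which leaves the pushing geometry the same.

move_arm --pt "0.077 0.008 -0.1 0 0 0 120" --pt "0.153 0.015 -0.197 0 0 0 120" --pt "0.23 0.023 -0.295 0 0 0 120" --pt "0.306 0.031 -0.394 0 0 0 120" --pt "0.383 0.038 -0.49 0 0 0 120" --pt "0.46 0.046 -0.59 0 0 0 120" --pt "0.536 0.054 -0.69 0 0 0 120" --pt "0.613 0.0615 -0.788 0 0 0 120" --pt "0.69 0.069 -0.887 0 0 0 120" --pt "0.766 0.077 -0.985 0 0 0 120" --pt "0.843 0.085 -1.083 0 0 0 120" --pt "0.92 0.092 -1.18 0 0 0 120"

```text
time: 3.65
eef_pos: [0.5098, -0.1885, 0.2063]
tcp_rot: [-0.045, 0.437, 0.065, 0.896]
contact_force: [-0.3, 0.7, -0.4]
opening: 0.533
```

```bash
python3 - <<'E'
from h import *
s=readout.get_state();print(s['qpos'].round(2),s['eef_pos'],topanel(s['eef_pos'])); print((tool(np.radians(38),-1)*R.from_quat(s['tcp_rot']).inv()).as_rotvec().round(3), ((toworld([-.13,-.171,.17])-s['eef_pos'])*1000).round())
E
```

```text
[-0.77 -0.24  2.26  0.72  0.81 -1.37] [ 0.50976416 -0.18849056  0.2063    ] [-0.12601291 -0.16413703  0.2063    ]
[ 0.987  0.11  -1.293] [ -3.  -7. -36.]
```

move_arm --pt "0.082 0.009 -0.107 0 0 0 120" --pt "0.164 0.018 -0.215 0 0 0 120" --pt "0.247 0.027 -0.323 0 0 0 120" --pt "0.33 0.037 -0.43 0 0 0 120" --pt "0.41 0.046 -0.54 0 0 0 120" --pt "0.494 0.055 -0.647 0 0 0 120" --pt "0.576 0.064 -0.754 0 -2 -5 120" --pt "0.658 0.073 -0.862 0 -4 -10 120" --pt "0.74 0.083 -0.97 0 -6 -15 120" --pt "0.823 0.092 -1.078 -2 -7 -20 120" --pt "0.905 0.1 -1.185 -3 -7 -30 120" --pt "0.987 0.11 -1.293 -3 -7 -36 120"

```text
time: 4.85
eef_pos: [0.5071, -0.1949, 0.1709]
tcp_rot: [0.62, 0.341, -0.278, 0.649]
contact_force: [-0.3, 0.7, -0.2]
opening: 0.527
```

```bash
python3 - <<'E'
from h import *
s=readout.get_state();print(s['qpos'].round(2),s['eef_pos'],topanel(s['eef_pos'])); print((tool(np.radians(38),-1)*R.from_quat(s['tcp_rot']).inv()).as_rotvec().round(3), ((toworld([-.115,-.171,.03])-s['eef_pos'])*1000).round())
d=snap('scene','scene1')
E
```

```text
[-0.78 -0.19  2.29  0.78  0.74  0.18] [ 0.50706056 -0.19487021  0.17093873] [-0.12934005 -0.17021481  0.17093873]
[-0.002  0.001  0.003] [  14.    1. -141.]
```

View pics/scene1.png

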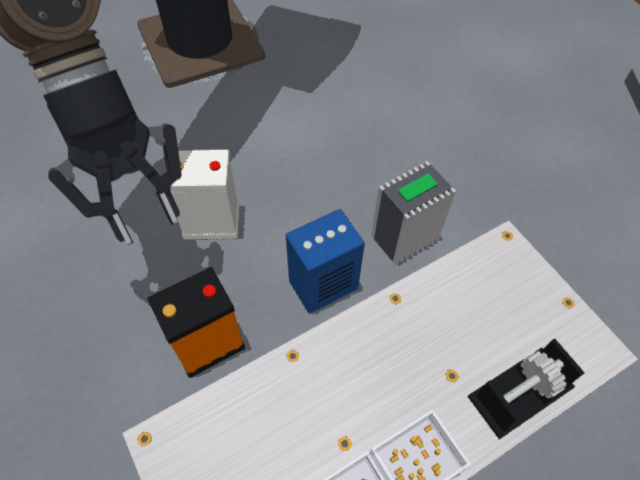

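move_arm --pt "0 0 0 8 0 -20 120" --pt "0 0 0 12 0 -45 120" --pt "0 0 0 12 0 -70 120" --pt "0 0 0 12 0 -95 120" --pt "0 0 0 12 0 -115 120" --pt "0 0 0 12 0 -130 120" --pt "0 0 0 12 0 -139 120" --pt "0 0 0 12 0 -139 120"

```text
time: 5.7
eef_pos: [0.5187, -0.1938, 0.0304]
tcp_rot: [0.621, 0.342, -0.278, 0.648]
contact_force: [-0.3, -0.3, -0.7]
opening: 0.524
```

```bash
python3 - <<'E'
from h import *
s=readout.get_state();print(s['qpos'].round(2),s['eef_pos'],topanel(s['eef_pos'])); print((tool(np.radians(38),-1)*R.from_quat(s['tcp_rot']).inv()).as_rotvec().round(3),s['contact_force'])
snap('side','side2');snap('scene','scene2')
E
```

```text
[-0.76  0.13  2.31  1.17  0.53 -0.28] [ 0.51873383 -0.19376159  0.03043649] [-0.11761443 -0.17027741  0.03043649]
[-0.005 -0.001  0.003] [-0.30924359 -0.25854292 -0.67930678]
```

View pics/side2.png

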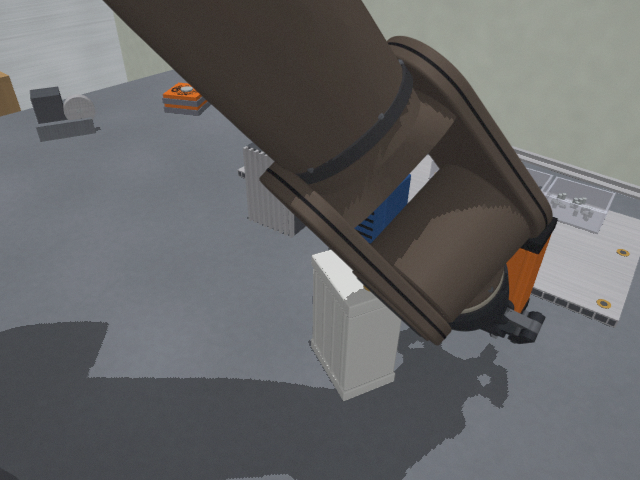

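View pics/scene2.png

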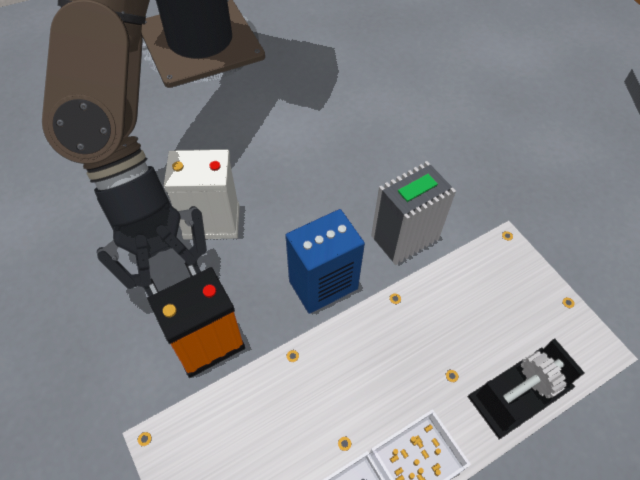

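Nothing is touched and the white battery hasn't moved. Now I'll push along the panel's x.

move_arm --pt "0 0 0 5 0.5 0 120" --pt "0 0 0 10 1 0 120" --pt "0 0 0 15 1.5 0 120" --pt "0 0 0 19 1.9 0 120" --pt "0 0 0 22 2.2 0 120" --pt "0 0 0 25 2.5 0 120" --pt "0 0 0 28 2.8 0 120" --pt "0 0 0 31 3.1 0 120" --pt "0 0 0 34 3.4 0 120"

```text
time: 6.7
eef_pos: [0.553, -0.1913, 0.0316]
tcp_rot: [0.621, 0.341, -0.279, 0.649]
contact_force: [-7.5, -0.3, 3.9]
opening: 0.53
```

```bash
cat >> h.py <<'E'
def rep(f):
    s=readout.get_state();print(s['time'],'tcp panel',topanel(s['eef_pos']).round(4),'F',s['contact_force'].round(1),'q',s['qpos'].round(2))
    d=snap('scene',f); P=cloud(d); z=P[...,2]
    m=(d['depth']>0)&(z>.115)&(z<.134)&(d['color'].max(-1)<75); m[:265]=0;m[:,300:]=0
    k,l,st,c=cv2.connectedComponentsWithStats(m.astype(np.uint8))
    for i in range(1,k):
        if st[i,4]>300:
            q=P[l==i]; rc=cv2.minAreaRect((q[:,:2]*1000).astype(np.float32));print(rc,'panel',topanel([rc[0][0]/1e3,rc[0][1]/1e3,0]).round(4),'z',np.median(q[:,2]).round(4))
E
python3 -c "
from h import *
rep('scene3')"
```

```text
6.7 tcp panel [-0.0833 -0.1712  0.0316] F [-7.5 -0.3  3.9] q [-0.7   0.19  2.25  1.17  0.5  -0.23]
((588.1898193359375, -182.95162963867188), (61.26125717163086, 80.1983642578125), 5.707123279571533) panel [-0.0474 -0.1665  0.    ] z 0.1303
```

View pics/scene3.png

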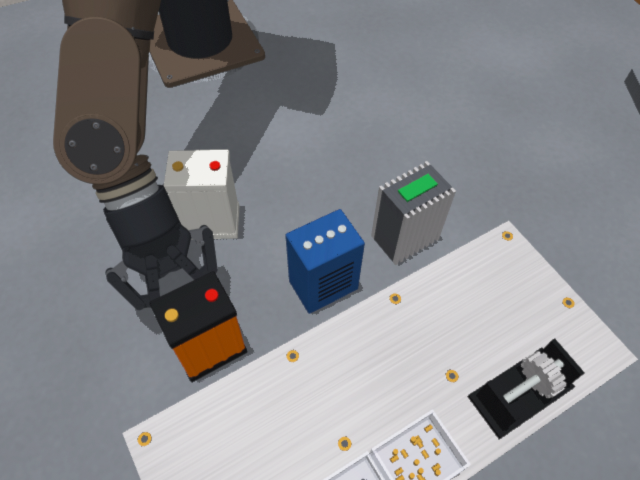

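The battery is sliding upright and square. It has about 17 mm to go.

move_arm --pt "0 0 0 3 0.3 0 120" --pt "0 0 0 6 0.6 0 120" --pt "0 0 0 9 0.9 0 120" --pt "0 0 0 11 1.1 0 120" --pt "0 0 0 13 1.3 0 120" --pt "0 0 0 14 1.4 0 120"

```text
time: 7.35
eef_pos: [0.5668, -0.19, 0.0314]
tcp_rot: [0.621, 0.341, -0.279, 0.649]
contact_force: [-7.5, -0.5, 4.6]
opening: 0.526
```

```bash
python3 -c "
from h import *
rep('scene4')"
```

```text
7.35 tcp panel [-0.0694 -0.1713  0.0314] F [-7.5 -0.5  4.6] q [-0.68  0.21  2.22  1.16  0.49 -0.2 ]
((517.0146484375, -218.9070587158203), (42.514827728271484, 17.774782180786133), 73.28336334228516) panel [-0.1218 -0.1951  0.    ] z 0.1219
((601.9209594726562, -181.59837341308594), (61.34699630737305, 80.1683578491211), 5.632560729980469) panel [-0.0336 -0.1665  0.    ] z 0.1303
```

move_arm --pt "0 0 0 1 0.1 0 120" --pt "0 0 0 2 0.2 0 120" --pt "0 0 0 3 0.3 0 120"

```text
time: 7.7
eef_pos: [0.5693, -0.1898, 0.0312]
tcp_rot: [0.621, 0.341, -0.279, 0.649]
contact_force: [-6.8, -0.6, 4.9]
opening: 0.532
```

```bash
python3 -c "
from h import *
rep('scene5')"
```

```text
7.7 tcp panel [-0.0669 -0.1714  0.0312] F [-6.8 -0.6  4.9] q [-0.68  0.21  2.21  1.16  0.49 -0.2 ]
((520.3687744140625, -215.40394592285156), (47.30150604248047, 18.54667854309082), 74.58617401123047) panel [-0.1181 -0.192   0.    ] z 0.122
((604.5728759765625, -181.40399169921875), (61.247806549072266, 80.10392761230469), 5.661512851715088) panel [-0.031  -0.1666  0.    ] z 0.1303
```

move_arm --pt "0 0 0 1 0.1 0 120" --pt "0 0 0 2 0.2 0 120" --pt "0 0 0 3 0.3 0 120" --pt "0 0 0 3 0.3 0 120"

```text
time: 8.15
eef_pos: [0.5705, -0.1898, 0.0306]
tcp_rot: [0.62, 0.342, -0.28, 0.649]
contact_force: [-19.5, -1.7, 12.0]
opening: 0.533
```

```bash
python3 -c "
from h import *
rep('scene6')"
```

```text
8.15 tcp panel [-0.0657 -0.1715  0.0306] F [-19.5  -1.7  12. ] q [-0.67  0.22  2.21  1.16  0.49 -0.19]
((522.4638061523438, -207.55581665039062), (69.19808959960938, 22.118270874023438), 68.81707763671875) panel [-0.1153 -0.1844  0.    ] z 0.1213
((605.4440307617188, -181.5333251953125), (61.96016311645508, 79.955322265625), 5.664880752563477) panel [-0.0301 -0.1668  0.    ] z 0.1303
```

The force rose to 19 N and x = −0.030 m, so the foot is against the edge and the battery is upright. I'll back off, rise and come in high.

move_arm --pt "0 0 0 -8 -0.8 0 120" --pt "0 0 0 -20 -2 0 120" --pt "0 0 0 -28 -2.8 5 120" --pt "0 0 0 -30 -3 25 120" --pt "0 0 0 -30 -3 50 120" --pt "0 0 0 -30 -3 70 120" --pt "0 0 0 -30 -3 76 120" --pt "0 0 0 -22 -2.2 76 120" --pt "0 0 0 -15 -1.5 76 120" --pt "0 0 0 -9 -0.9 76 120" --pt "0 0 0 -9 -0.9 76 120"

```text
time: 9.3
eef_pos: [0.5619, -0.1902, 0.1054]
tcp_rot: [0.62, 0.343, -0.28, 0.648]
contact_force: [-0.1, -0.6, 0.4]
opening: 0.528
```

```bash
python3 -c "
from h import *
rep('scene7')"
```

```text
9.3 tcp panel [-0.0743 -0.171   0.1054] F [-0.1 -0.6  0.4] q [-0.69  0.04  2.22  0.91  0.58  0.08]
((586.0143432617188, -183.59246826171875), (100.84347534179688, 80.02473449707031), 5.9794230461120605) panel [-0.0497 -0.1669  0.    ] z 0.1303
```

View pics/scene7.png

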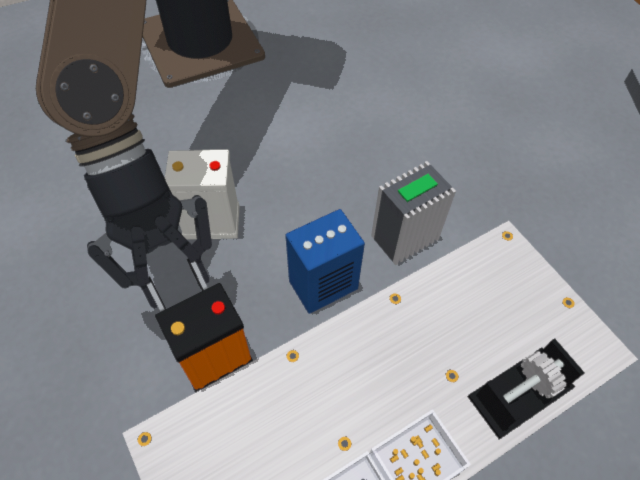

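move_arm --pt "0 0 0 4 0.4 0 120" --pt "0 0 0 8 0.8 0 120" --pt "0 0 0 12 1.2 0 120" --pt "0 0 0 16 1.6 1 120" --pt "0 0 0 20 2 2 120" --pt "0 0 0 24 2.4 3 120" --pt "0 0 0 28 2.8 4 120" --pt "0 0 0 32 3.2 5 120" --pt "0 0 0 35 3.5 6 120"

```text
time: 10.25
eef_pos: [0.5971, -0.1868, 0.1117]
tcp_rot: [0.62, 0.342, -0.28, 0.648]
contact_force: [-2.5, 0.4, 2.9]
opening: 0.529
```

```bash
python3 -c "
from h import *
rep('scene8')"
```

```text
10.25 tcp panel [-0.0389 -0.1712  0.1117] F [-2.5  0.4  2.9] q [-0.63  0.1   2.14  0.88  0.56  0.15]
((648.1743774414062, -177.2130126953125), (34.874298095703125, 79.66806030273438), 6.085274696350098) panel [ 0.0128 -0.1667  0.    ] z 0.1294
```

View pics/scene8.png

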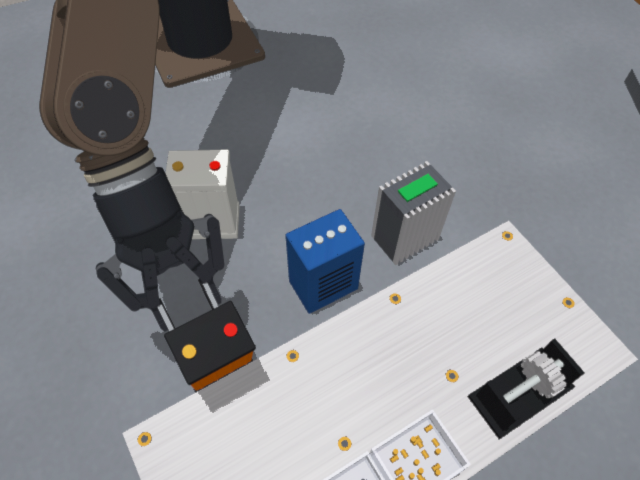

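The battery is tipping squarely, with its foot still at the edge. I'll continue gently past the balance point.

move_arm --pt "0 0 0 3 0.3 1 120" --pt "0 0 0 6 0.6 2 120" --pt "0 0 0 9 0.9 3 120" --pt "0 0 0 12 1.2 4 120" --pt "0 0 0 15 1.5 5 120" --pt "0 0 0 18 1.8 6 120" --pt "0 0 0 21 2.1 7 120" --pt "0 0 0 23 2.3 7 120" --pt "0 0 0 23 2.3 7 120"

```text
time: 11.2
eef_pos: [0.6208, -0.1846, 0.1191]
tcp_rot: [0.62, 0.342, -0.28, 0.649]
contact_force: [-0.3, -0.7, 0.6]
opening: 0.531
```

```bash
python3 -c "
from h import *
rep('scene9')"
```

```text
11.2 tcp panel [-0.0152 -0.1713  0.1191] F [-0.3 -0.7  0.6] q [-0.6   0.13  2.09  0.85  0.55  0.21]
((667.9412841796875, -175.4479522705078), (38.45674133300781, 79.60877227783203), 5.859411239624023) panel [ 0.0327 -0.167   0.    ] z 0.1242
```

View pics/scene9.png

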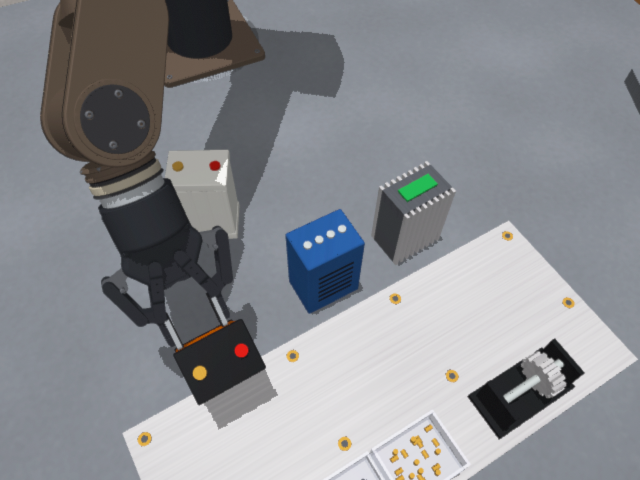

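Force is near zero, so it is close to balance. A little more push.

move_arm --pt "0 0 0 3 0.3 0 120" --pt "0 0 0 6 0.6 0 120" --pt "0 0 0 9 0.9 0 120" --pt "0 0 0 12 1.2 0 120" --pt "0 0 0 15 1.5 0 120" --pt "0 0 0 18 1.8 0 120" --pt "0 0 0 18 1.8 0 120" --pt "0 0 0 18 1.8 0 120" --pt "0 0 0 18 1.8 0 120" --pt "0 0 0 18 1.8 0 120"

```text
time: 12.25
eef_pos: [0.6385, -0.1827, 0.1189]
tcp_rot: [0.62, 0.342, -0.28, 0.648]
contact_force: [-0.2, -0.7, -0.1]
opening: 0.533
```

```bash
python3 -c "
from h import *
rep('scene10')"
```

```text
12.25 tcp panel [ 0.0026 -0.1713  0.1189] F [-0.2 -0.7 -0.1] q [-0.58  0.16  2.06  0.84  0.54  0.24]
```

View pics/scene10.png

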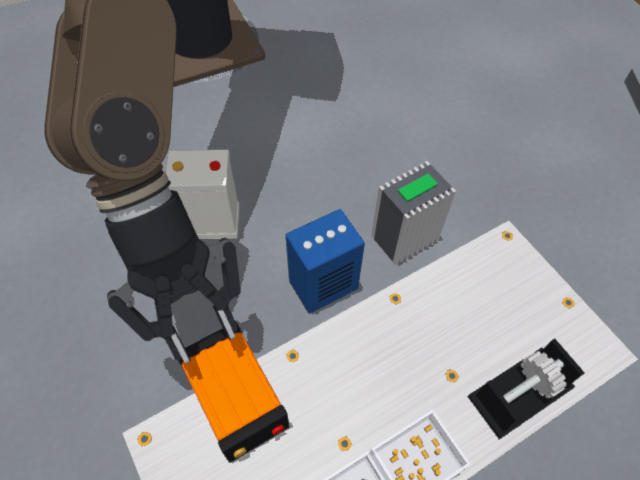

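It has fallen over and lies on the panel. I'll retreat up and back so I can check it.

move_arm --pt "0 0 0 0 0 25 120" --pt "0 0 0 -10 -2 50 120" --pt "0 0 0 -40 -6 70 120" --pt "0 0 0 -80 -12 80 120" --pt "0 0 0 -110 -20 90 120" --pt "0 0 0 -120 -25 100 120" --pt "0 0 0 -120 -25 100 120"

```text
time: 13.0
eef_pos: [0.5181, -0.2091, 0.2209]
tcp_rot: [0.62, 0.34, -0.28, 0.649]
contact_force: [0.0, 0.4, 0.8]
opening: 0.528
```

```bash
python3 - <<'E'
from h import *
s=readout.get_state();print(s['time'],s['eef_pos'],s['contact_force'])
d=snap('scene','scene11');snap('side','side11');P=cloud(d);z=P[...,2];c=d['color'].astype(int)
m=(d['depth']>0)&(z>.062)&(z<.085);m[:310]=0;m[:,320:]=0
k,l,st,cc=cv2.connectedComponentsWithStats(m.astype(np.uint8))
for i in range(1,k):
  if st[i,4]>500:
    q=P[l==i]; t=np.array([topanel(p) for p in q]);rc=cv2.minAreaRect((t[:,:2]*1000).astype(np.float32));print(cc[i],rc,'z',np.percentile(q[:,2],[5,50,95]).round(4))
    print(np.linalg.lstsq(np.c_[t[:,:2],np.ones(len(t))],t[:,2],rcond=None)[0], np.percentile(t[:,0],[.3,99.7]))
m=(d['depth']>0)&(z>.115)&(z<.14)
k,l,st,cc=cv2.connectedComponentsWithStats(m.astype(np.uint8))
for i in range(1,k):
  if st[i,4]>800: print(cc[i].round(),cv2.minAreaRect((P[l==i][:,:2]*1000).astype(np.float32)))
E
```

```text
13.0 [ 0.5181318  -0.20907308  0.22094624] [0.04654872 0.35350384 0.77254906]
[230.59093794 387.02601853] ((30.595489501953125, -166.6471710205078), (79.60906219482422, 131.3415069580078), 89.97541809082031) z [0.0694 0.0716 0.0736]
[-0.0031793   0.00111569  0.07184336] [-0.03320585  0.09587048]
[197. 171.] ((399.8913269042969, -115.582763671875), (80.46431732177734, 63.36674880981445), 66.56227111816406)
[417. 190.] ((544.7142944335938, 134.04360961914062), (61.42530822753906, 82.1125259399414), 8.463943481445312)
[324. 241.] ((566.1585083007812, -9.03165054321289), (61.344093322753906, 80.96955871582031), 4.287370681762695)
```

View pics/scene11.png

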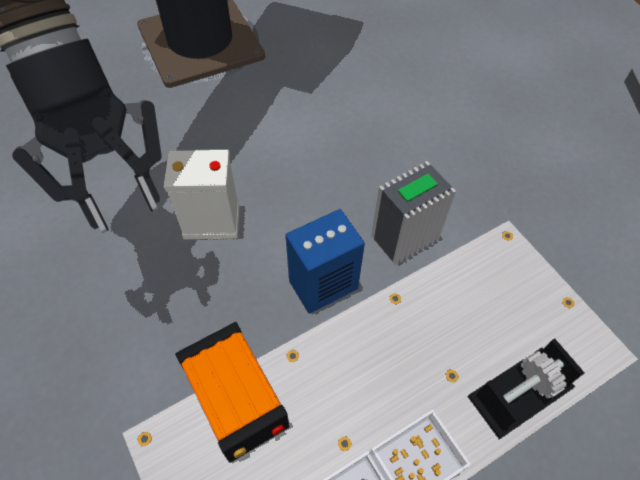

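The battery is flat and square, with its foot at about −34 mm. That is inside the limit of −40 mm but a thin margin, so I'll nudge it about 18 mm along the panel from the foot face.

move_arm --pt "0 0 0 14 10 -20 120" --pt "0 0 0 28 20 -50 120" --pt "0 0 0 28 20 -80 120" --pt "0 0 0 28 20 -110 120" --pt "0 0 0 28 20 -140 120" --pt "0 0 0 28 20 -165 120" --pt "0 0 0 28 20 -180 120" --pt "0 0 0 28 20 -186 120" --pt "0 0 0 28 20 -186 120"

```text
time: 14.0
eef_pos: [0.5463, -0.1869, 0.0315]
tcp_rot: [0.62, 0.343, -0.28, 0.648]
contact_force: [-0.3, 0.7, -0.5]
opening: 0.531
```

```bash
python3 - <<'E'
from h import *
s=readout.get_state();print(topanel(s['eef_pos']),s['contact_force'],(tool(np.radians(38),-1)*R.from_quat(s['tcp_rot']).inv()).as_rotvec().round(3))
E
```

```text
[-0.08948314 -0.16624278  0.0315325 ] [-0.2575523   0.74383473 -0.46758775] [-0.003 -0.007  0.003]
```

move_arm --pt "0 0 0 10 1 5 120" --pt "0 0 0 22 2.2 5 120" --pt "0 0 0 33 3.3 5 120" --pt "0 0 0 42 4.2 5 120" --pt "0 0 0 46 4.6 5 120" --pt "0 0 0 49 4.9 5 120" --pt "0 0 0 52 5.2 5 120" --pt "0 0 0 55 5.5 5 120" --pt "0 0 0 58 5.8 5 120"

```text
time: 14.9
eef_pos: [0.6036, -0.1812, 0.0362]
tcp_rot: [0.62, 0.343, -0.281, 0.648]
contact_force: [-7.2, -0.4, 4.3]
opening: 0.528
```

```bash
cat > lay.py <<'E'
from h import *
import sys
s=readout.get_state();print(s['time'],topanel(s['eef_pos']),s['contact_force'])
d=snap('scene',sys.argv[1]);P=cloud(d);z=P[...,2]
m=(d['depth']>0)&(z>.062)&(z<.085)&(d['color'][...,0]>120)&(d['color'][...,2]<100);m[:310]=0;m[:,320:]=0
k,l,st,cc=cv2.connectedComponentsWithStats(m.astype(np.uint8));i=1+st[1:,4].argmax()
t=np.array([topanel(p) for p in P[l==i]]);print('orange',cv2.minAreaRect((t[:,:2]*1000).astype(np.float32)),np.median(t[:,2]))
d=np.load('pics/scene11.npz');P=cloud(d)
E
python3 lay.py scene12
```

```text
14.9 [-0.03195431 -0.16624454  0.03621998] [-7.16604454 -0.41148933  4.31141495]
orange ((38.09088897705078, -166.9512176513672), (103.12494659423828, 77.8371810913086), 0.09263387322425842) 0.07146723450083314
```

View pics/scene12.png

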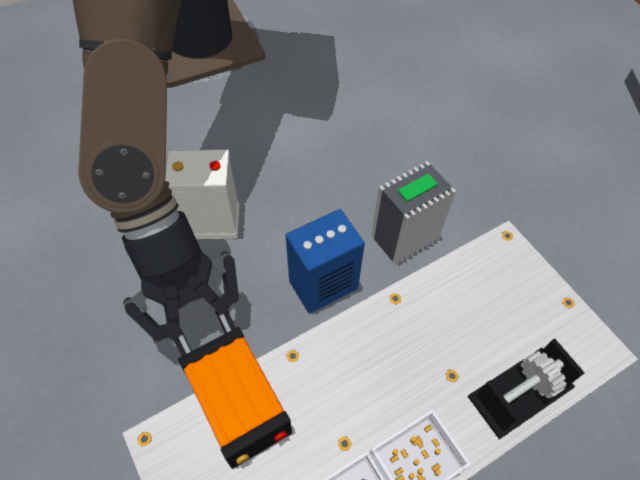

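It slides squarely, with the foot now at about −27 mm. I'll go 12 mm more, then retreat straight back and up.

move_arm --pt "0 0 0 3 0.3 0 120" --pt "0 0 0 6 0.6 0 120" --pt "0 0 0 9 0.9 0 120" --pt "0 0 0 11 1.1 0 120" --pt "0 0 0 12 1.2 0 120" --pt "0 0 0 0 0 0 120" --pt "0 0 0 -20 -2 0 120" --pt "0 0 0 -35 -3.5 30 120" --pt "0 0 0 -45 -6 70 120" --pt "0 0 0 -60 -10 110 120" --pt "0 0 0 -80 -20 150 120" --pt "0 0 0 -80 -20 150 120"

```text
time: 16.15
eef_pos: [0.5248, -0.2043, 0.1937]
tcp_rot: [0.619, 0.338, -0.28, 0.652]
contact_force: [0.1, -0.2, 0.9]
opening: 0.529
```

```bash
python3 lay.py scene13; python3 - <<'E'
from h import *
snap('side','side13')
d=np.load('pics/scene13.npz');P=cloud(d);z=P[...,2]
for lo,hi in ((.062,.085),(.115,.14)):
  m=(d['depth']>0)&(z>lo)&(z<hi)
  if lo<.1: m[:310]=0;m[:,320:]=0
  k,l,st,cc=cv2.connectedComponentsWithStats(m.astype(np.uint8))
  for i in range(1,k):
    if st[i,4]>800:
      q=P[l==i]; 
      if lo<.1:
        q=np.array([topanel(p) for p in q]); print(np.linalg.lstsq(np.c_[q[:,:2],np.ones(len(q))],q[:,2],rcond=None)[0])
      print(cc[i].round(),cv2.minAreaRect((q[:,:2]*1000).astype(np.float32)))
E
```

```text
16.15 [-0.11263257 -0.18132273  0.19368504] [ 0.07854454 -0.228791    0.93651179]
orange ((50.15269088745117, -166.96348571777344), (78.08109283447266, 103.62841796875), 89.96427154541016) 0.0715392892884047
[-0.00246163  0.00113957  0.07190133]
[238. 402.] ((50.54460906982422, -167.2896728515625), (79.92972564697266, 130.90122985839844), 89.78565979003906)
[199. 171.] ((400.5733947753906, -115.08575439453125), (79.53128814697266, 63.16658020019531), 66.02931213378906)
[417. 190.] ((544.7925415039062, 133.85031127929688), (61.589046478271484, 82.14411926269531), 8.474282264709473)
[324. 241.] ((566.1398315429688, -8.950431823730469), (60.51459503173828, 80.82749938964844), 4.231827735900879)
```

View pics/scene13.png

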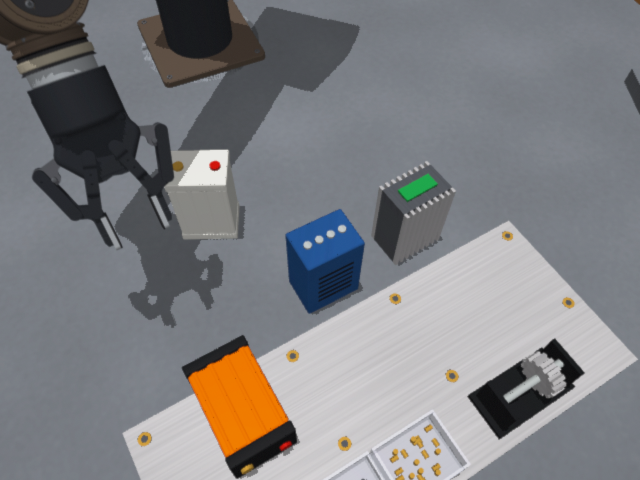

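View pics/side13.png

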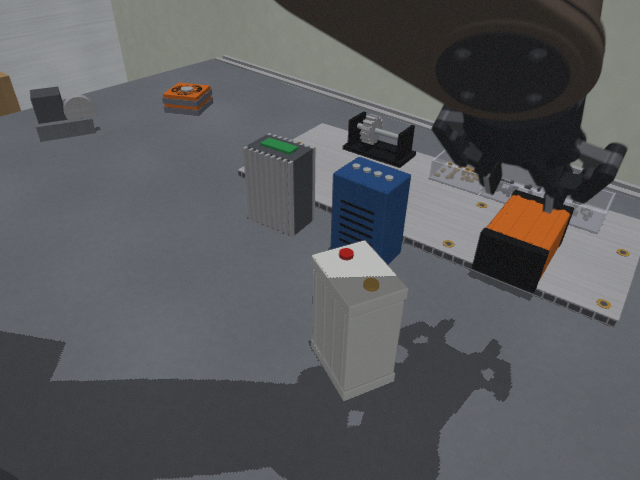

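The battery lies flat and square with its foot at −14.5 mm. The bystanders are unmoved and the arm is clear, so I'm handing it in.

```bash
python3 -c "
from h import *
print(ctrl.sign_off())"
```

```text
the job is handed in; nothing more can be done
None
```

The battery now lies flat and square on the panel with its foot end at the front edge. I handed the job in at about 16 s of the 48 s allowed; the hand-in gives no verdict.

- **Push to the edge:** I pushed the orange battery low on its near face until it met the panel. It stood upright at x ≈ −0.030 m, and the push force rose to about 20 N at contact.
- **Tipping:** I then pushed high on the near face and it tipped squarely over the edge. It came to rest with its foot about 34 mm outside, which is within the limit of 40 mm but close to it.
- **Extra nudge:** I pushed the lying battery about 20 mm further onto the panel, from its foot end, to gain margin.
- **Last checks:** The foot is about 14.5 mm outside the edge. The battery is square to within 0.3° and flat, with its upper face at 71.5 mm (72 mm expected). The controller and converter show less than 1 mm of movement, and the arm is clear of everything. No check failed or disagreed.
- **Joint limit on the way:** My first gripper orientation brought joint 6 to −2.84 rad, the end of its range. I turned the gripper half a turn about its axis before touching anything, and joint 6 stayed well inside its range from then on.

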